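Set a front-door bolt in the cross-drilling jig

TASK

The long steel locking bolt for the front door has to be cross-drilled near its flat tail end. Lay it in the V-groove of the drilling jig, tail first, and slide it along under the bush bridge, feeling for the end stop, until the tail bears firmly on the stop's hard pad with the gauge pin pushed in flush, but gently: more than about 20 N would shift the stop. Let go and leave it lying home like that; do not disturb the short bolt or the other lock parts on the bench.

Things in the scene. Friction and masses are not known exactly. Their poses are not given: they have to be found in the camera images.
- bolt: the long plain steel bolt to be drilled: round bar 20 mm across, 130 mm long, about 0.31 kg. It lies on the flat black rubber mat (3 mm thick) to the right of the jig and can roll. Origin on its axis at mid-length; x axis along it to the flat tail end, 65 mm away; its y and z axes mean nothing. Sliding in the groove it drags with 2 to 5 N
- bolt_tail (a point): centre of the bolt's flat full-width tail face
- bolt_nose (a point): centre of the flat 13 mm face at the bolt's nose, the end whose last 10 mm are tapered
- jig: cross-drilling jig, fixed: aluminium base 300 x 100 x 12 mm carrying a steel V-block 44 mm wide, its top 42 mm above the bench. Origin in the bench surface below the groove; x axis along the groove to the stop, z up. Groove: 90 degree V, 8 mm deep, at y = 0, from x = -125 (open end) to 140 mm. A bolt seated in it has its axis 48 mm above the bench, 6 mm above the block's top
- stop: end stop, 100 to 122 mm along the groove: dark saddle 14 mm thick, 52 wide, 22 above the block. Origin in its front face at a seated bolt's axis; x along the groove, away from the bolt. A steel sleeve stands out of this face by 2 to 26 mm (locked; set anew each time, length not given); its end, a round hard pad 16 mm across, is what the tail must bear on. Do not press the stop over 20 N
- short_bolt: a shorter bolt of the same kind, 20 mm in diameter and 80 mm long, lying on the same mat about 13 cm from the long one (either may be the nearer to the robot); to be left alone. Origin on its axis at mid-length, x axis to its flat end
- lever_handle: aluminium door lever on a round rose 52 mm across, standing 54 mm high, lever about 115 mm long along its y axis; to be left alone. Origin under the rose
- lock_cylinder: brass profile lock cylinder lying on its side, 65 mm long, 17 mm high; to be left alone. Origin under its round barrel, which lies along its x axis
- spindle: 8 mm square steel handle spindle, 110 mm long, lying on the bench; to be left alone. Origin under its middle, x axis along it
- screw_tin: small open aluminium tin, 72 mm across and 45 mm high; to be left alone. Origin under its centre
- bridge (a point): middle of the dark bush bridge over the groove (57 mm along it), at the underside of its crossbar, 20 mm above the block's top. The bridge is 26 mm long along the groove, its posts are 28 mm apart, its drill bush tops 38 mm above the block. A seated bolt passes under it with 4 mm to spare, but must be laid in the open groove before it
- gauge_pin (a joint): slim spring pin (0.3 to 0.8 N) of the dial gauge behind the stop, in the middle of the sleeve's pad, proud of it by 5 mm; value: how far it is pushed in, in m. 0: free; 0.005: flush, the tail is on the pad
Things that resemble listed ones, but are neither listed nor needed, are in the scene too. Leave any pink or purple look-alike of the bolt alone.

How it is judged:
By the outcome, as a careful person would: the job done as asked, in the order asked, and still so for the second after the job is handed in, with the robot touching nothing.
It also fails if it takes over 64 s, if anything falls off the work surface, if the arm or the gripper's body presses on something with over 40 N, if the wrist force passes 120 N, or if a joint passes its speed limit or range.

ROBOT

A 7-joint arm with a two-finger parallel gripper is mounted at the origin on the work surface. World frame = base frame: x ahead of the robot, y to its left, z up, the work surface at z = 0. Lengths are in m, angles in rad, forces in N, time in s.
With the tool pointing down it reaches from about 0.35 to 0.9 m from the base axis. Payload 19.9 kg.
Tool frame: the origin (TCP) lies at the very end of the fingers, on their centre line; the grasp point (between the pads) lies pinch_z behind it (pinch_z is the distance from the TCP to the grasp point, in m); y points along the fingers, z is the direction in which the jaws open and shut, and the axes are right-handed (so a half turn about y gives the same grasp; the last joint's range is limited). The gripper opens to 94 mm and grips with 3 to 60 N. Pads are 16 mm wide; open, the fingers measure 119 mm over their backs; the gripper's body (75 mm by 177 mm) begins 78 mm behind the grasp point.
Start: joints at [1.101, 0.417, -0.01, 1.614, 0.005, 1.111, -0.053], TCP at [0.259, -0.569, 0.205] pointing down, gripper open.
Joint ranges: [-2.81, 2.81], [-0.39, 2.02], [-1.27, 1.25], [0.06, 2.57], [-1.19, 4.33], [0.19, 2], [-2.82, 2.82]. Speed limits (rad/s): [1.89, 1.89, 2.39, 2.39, 3.01, 3.01, 3.01].

INTERFACE

Orientations are given as a unit quaternion [x, y, z, w].
In Python, from rig import sense, capture, finish_job, pinch_z gives the robot as it stands.
- The arm moves only by the tool play_rows, never from a script. Its argument "deltas" is text: rows parted by semicolons, each of 5 numbers parted by spaces: the finger opening in mm, from 0 to 94, then the shift along the tool's x, y, z in mm, then the turn about the tool's y in rad. In form: hand tx ty tz twist; .... A call has 1 to 5 rows; each row is the pose to reach, as a shift and turn from the pose measured when the call began, along the tool's axes at that moment; what a row does not reach only later rows make up. A row lasts 1/8 s, in which the tool goes at most 62.5 mm and 10.7 degrees, less where a joint would pass 70% of its speed; a pose out of reach is approached as far as the arm can. A call with a gripper value outside its range is refused whole. The fingers move at their own pace and stop on an object; "newtons" is the grip in N (left out, the last holds). Time passes only in rows, so rows that repeat a pose let the fingers close. It gives the time, the measured TCP pose, the force and the opening at its end, in the units of the state.
- sense(): the state, without advancing time (a new reading comes with each control period).
- capture(name): name is "side" or "top" or "wrist"; returns a dict with "img" (384x512x3 uint8, red, green, blue), "z_map" (384x512 float32, m along the optical axis (not along the pixel's ray), 0 where there is no reading), "mtx" (3x3 intrinsics, pixels), "camera_from_world" (4x4, takes a point from world to camera coordinates); the wrist camera has in their place "tool_from_camera" (4x4, takes a point from camera to tool coordinates, whose origin is the TCP and whose axes are the tool frame's). Camera axes: x right, y up, looking along -z (the intrinsics and any distortion apply to the point x, -y, -z); pixel columns grow to the right and rows downward; lengths in m; the calibration is good to about 2 mm. The wrist camera is an equidistant fisheye: a pixel r from the principal point sees the ray r / f radians off the axis. A picture is of the moment at which its call begins: read the wrist's pose just before it.
- finish_job(): hands the job in, once; it reports no verdict.
The state is a dict: "t": time; "joint_positions": joint angles; "joint_vel": joint speeds; "joint_efforts": joint torques, N m; "tool_pos": TCP position; "tool_rot": TCP orientation; "wrist_force": force on the tool from outside, world axes, zero at the start; "ft_torque": the same for the moment, N m; "gripper_width": finger opening in m.
Only numpy, scipy, OpenCV 4.12 (cv2) and the standard library are available. Lean on these libraries where they do the work, as an engineer would, in place of code of your own. Each camera call takes 0.05 s, during which the arm holds its last target.

## Working session

There is one attempt and no reset: what is moved stays moved. The work goes in short steps, Python scripts to look and compute and a tool call to move; the robot and the scene stay as the last step left them, time stands still between calls to the robot, and variables do not carry over. Pictures are saved under pics/ and viewed, and the job is handed in when it is done.

Besides the shell and the picture viewer there is one more tool, called after "Emit:" by a JSON object that holds its "method" and its "body". play_rows: Moves the arm, as the interface text tells. Its arguments: {"type":"object","properties":{"deltas":{"type":"string"},"newtons":{"type":"number"}},"required":["deltas"]}

```bash
ls; mkdir -p pics; python3 - <<'E'
from rig import sense, capture, pinch_z
import cv2, numpy as np, pickle
s=sense(); print(s, pinch_z)
for n in ("side","top","wrist"):
    c=capture(n); pickle.dump(c,open(f"{n}0.pkl","wb")); cv2.imwrite(f"pics/{n}0.png",c["img"][:,:,::-1])
    print(n,{k:np.round(v,3).tolist() for k,v in c.items() if k not in("img","z_map")})
E
```

```text
pics
{'t': 0.0, 'joint_positions': array([ 1.1014935 ,  0.41795712, -0.01033084,  1.614183  ,  0.00470571,
        1.11070059, -0.05297229]), 'joint_vel': array([-1.66136508e-04,  7.53707989e-04, -8.79817561e-05, -2.70658485e-04,
        1.03177284e-03, -5.73490869e-04,  8.57868342e-04]), 'joint_efforts': array([-2.11882703e-03, -8.51248670e+01,  6.37506321e-01, -4.25984216e+01,
       -4.88952873e-02,  1.87686877e-02,  2.05676843e-04]), 'tool_pos': array([ 0.25913762, -0.56832425,  0.20483197]), 'tool_rot': array([-0.15024363,  0.69140248, -0.69057155,  0.15000131]), 'wrist_force': array([-0.49073489, -0.34111895, -0.41636197]), 'ft_torque': array([ 0.00837589,  0.01138193, -0.01824662]), 'gripper_width': 0.09369732864857203} 0.0188
side {'mtx': [[406.46, 0.0, 250.696], [0.0, 406.46, 193.949], [0.0, 0.0, 1.0]], 'camera_from_world': [[-0.825, -0.565, -0.021, 0.369], [0.388, -0.592, 0.706, -0.308], [-0.412, 0.575, 0.707, -1.13], [0.0, 0.0, 0.0, 1.0]]}
top {'mtx': [[431.935, 0.0, 251.304], [0.0, 431.935, 196.551], [0.0, 0.0, 1.0]], 'camera_from_world': [[0.027, -1.0, -0.002, -0.112], [0.993, 0.026, 0.117, -0.514], [-0.117, -0.005, 0.993, -1.218], [0.0, 0.0, 0.0, 1.0]]}
wrist {'mtx': [[297.319, 0.0, 252.541], [0.0, 297.319, 189.272], [0.0, 0.0, 1.0]], 'tool_from_camera': [[-0.001, -0.964, -0.265, -0.077], [0.001, 0.265, -0.964, -0.18], [1.0, -0.001, 0.0, -0.0], [0.0, 0.0, 0.0, 1.0]]}
```

View pics/top0.png

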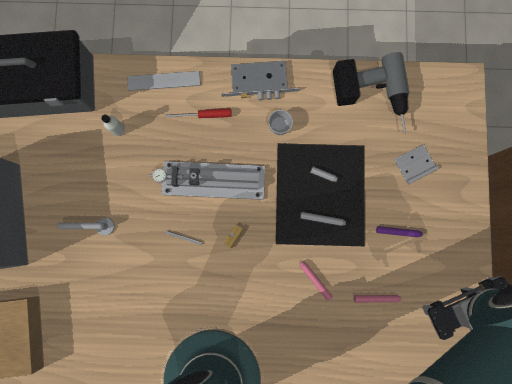

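View pics/side0.png

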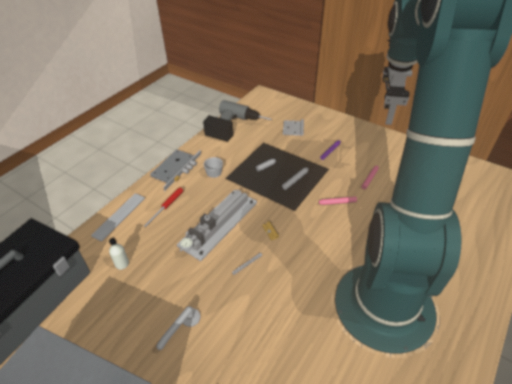

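View pics/wrist0.png

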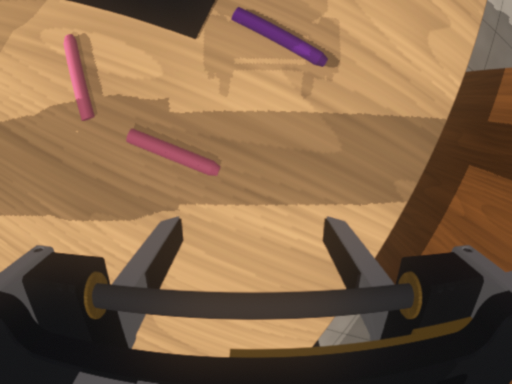

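Top view: the long bolt is the steel bar at about (323,219). It could be confused with the short steel bolt (324,174), the pinks (316,280) and (377,298), and the purple (399,232). I choose the grey bar, 130 mm long, on the mat, and will check it in a close crop.

```bash
cat > h.py <<'E'
import numpy as np, cv2, pickle
from scipy.spatial.transform import Rotation as R
def ray(c,uv):
    M=np.linalg.inv(c["camera_from_world"]); K=c["mtx"]
    d=np.array([(uv[0]-K[0,2])/K[0,0],-(uv[1]-K[1,2])/K[1,1],-1.0])
    return M[:3,3], M[:3,:3]@d
def onz(c,uv,z):
    o,d=ray(c,uv); return o+d*(z-o[2])/d[2]
def wray(c,uv,s):
    K=c["mtx"]; dx=uv[0]-K[0,2]; dy=uv[1]-K[1,2]; r=np.hypot(dx,dy); th=r/K[0,0]
    d=np.array([np.sin(th)*dx/r,-np.sin(th)*dy/r,-np.cos(th)])
    T=c["tool_from_camera"]; Rw=R.from_quat(s["tool_rot"]).as_matrix()
    return np.array(s["tool_pos"])+Rw@T[:3,3], Rw@(T[:3,:3]@d)
def wonz(c,uv,s,z):
    o,d=wray(c,uv,s); return o+d*(z-o[2])/d[2]
def wproj(c,s,p):
    T=c["tool_from_camera"]; Rw=R.from_quat(s["tool_rot"]).as_matrix()
    q=Rw.T@(np.array(p)-s["tool_pos"]); q=T[:3,:3].T@(q-T[:3,3]); x,y,z=q[0],-q[1],-q[2]
    th=np.arctan2(np.hypot(x,y),z); r=th*c["mtx"][0,0]; h=np.hypot(x,y)
    return c["mtx"][0,2]+r*x/h, c["mtx"][1,2]+r*y/h
def proj(c,p):
    q=c["camera_from_world"]@np.append(p,1); K=c["mtx"]
    return K[0,0]*q[0]/-q[2]+K[0,2], K[1,1]*-q[1]/-q[2]+K[1,2]
E
python3 - <<'E'
from h import *
t=pickle.load(open("top0.pkl","rb")); im=t["img"][:,:,::-1]
a=cv2.resize(im[150:245,275:370],(570,570),interpolation=cv2.INTER_CUBIC)
cv2.imwrite("pics/crop_mat.png",a)
cv2.imwrite("pics/crop_jig.png",cv2.resize(im[150:210,145:275],(780,360),interpolation=cv2.INTER_CUBIC))
hsv=cv2.cvtColor(t["img"],cv2.COLOR_RGB2GRAY)
m=np.zeros_like(hsv); m[146:243,279:362]=(hsv[146:243,279:362]>80)*255
n,l,st,ce=cv2.connectedComponentsWithStats(m)
for i in range(1,n):
    if st[i,4]<30: continue
    pts=np.argwhere(l==i)[:,::-1].astype(np.float32)
    r=cv2.minAreaRect(pts); b=cv2.boxPoints(r); print(st[i],r)
    w=np.array([onz(t,p,0.013)[:2] for p in b]); print(np.round(w,4).tolist())
    u=pts-pts.mean(0); V=np.linalg.svd(u,full_matrices=False)[2][0]; s=u@V
    e=[pts.mean(0)+V*s.min(),pts.mean(0)+V*s.max()]; print("ends",np.round([onz(t,p,0.013) for p in e],4).tolist(), e)
    for k in np.arange(np.floor(s.min()),s.max(),2): print(round(k),((s>=k)&(s<k+2)).sum(),end="; ")
    print()
s=pickle.load(open("side0.pkl","rb"))["img"][:,:,::-1]
cv2.imwrite("pics/crop_side.png",cv2.resize(s[130:260,170:340],(765,585),interpolation=cv2.INTER_CUBIC))
E
```

```text
[310 167  27  15 169] ((323.6896667480469, 174.27584838867188), (27.11151885986328, 6.313641548156738), 21.801406860351562)
[[0.5959, -0.2693], [0.6136, -0.276], [0.5854, -0.3504], [0.5678, -0.3436]]
ends [[0.6049, -0.2727, 0.013], [0.5768, -0.347, 0.013]] [array([311.12415, 169.18996], dtype=float32), array([336.2961 , 179.25981], dtype=float32)]
-14 9; -12 12; -10 12; -8 14; -6 12; -4 13; -2 12; 0 13; 2 13; 4 14; 6 11; 8 13; 10 12; 12 9; 
[301 213  45  13 269] ((322.9320373535156, 218.88075256347656), (45.24850845336914, 6.0471978187561035), 10.12467098236084)
[[0.4602, -0.2423], [0.4777, -0.2451], [0.4579, -0.3749], [0.4406, -0.3718]]
ends [[0.469, -0.2437, 0.013], [0.4491, -0.3733, 0.013]] [array([300.65836, 214.90512], dtype=float32), array([345.1986 , 222.89252], dtype=float32)]
-23 7; -21 12; -19 12; -17 13; -15 12; -13 12; -11 12; -9 12; -7 12; -5 12; -3 12; -1 13; 1 12; 3 12; 5 12; 7 12; 9 12; 11 13; 13 12; 15 12; 17 12; 19 10; 21 8; 23 1;
```

View pics/crop_mat.png

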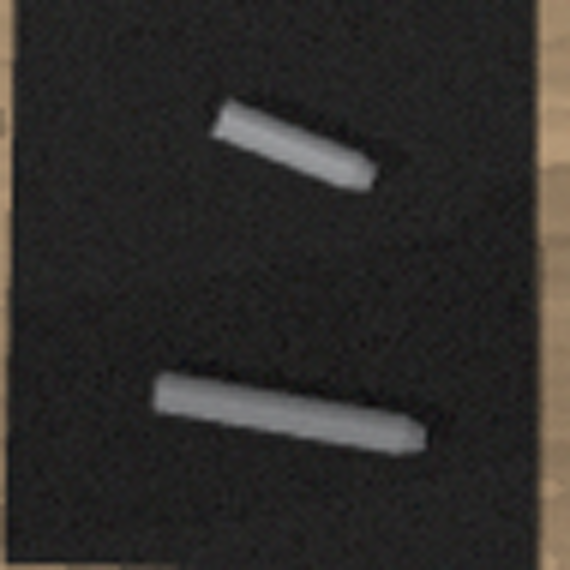

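View pics/crop_jig.png

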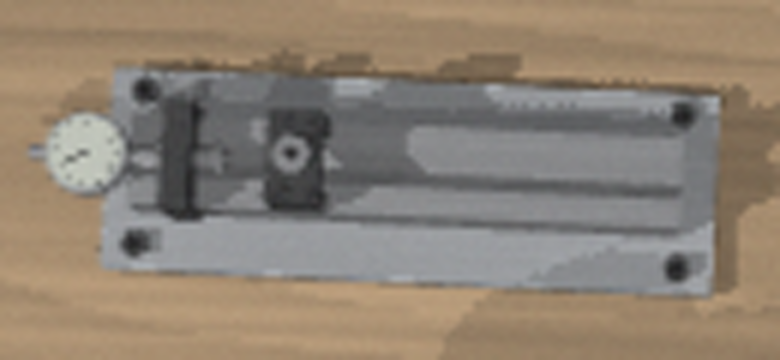

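View pics/crop_side.png

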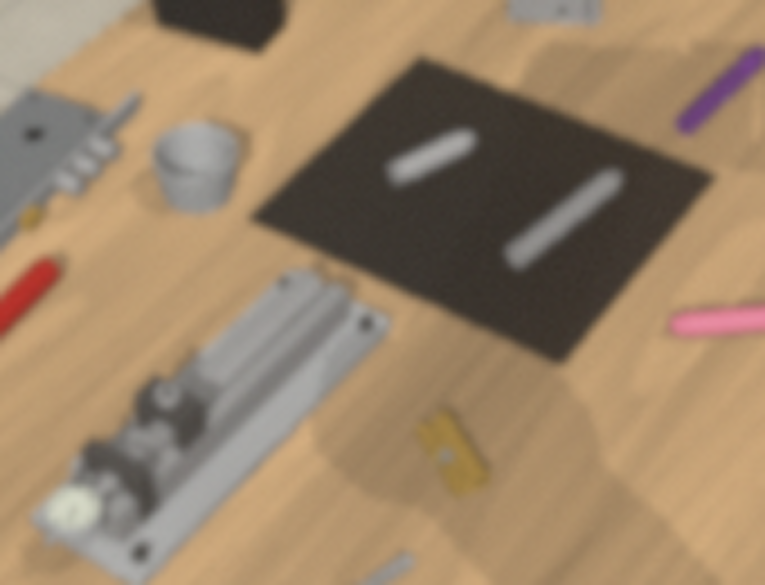

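The crops show the long bar with its tail (square end) at the left (300.7,214.9) and its tapered nose at the right (345.2,222.9). The jig's stop and dial are at its left end and the sleeve sticks out toward the bridge.

```bash
python3 - <<'E'
from h import *
t=pickle.load(open("top0.pkl","rb"))
f=lambda x,y:(x/6+145,y/6+150)
C=[onz(t,f(*p),0.012)[:2] for p in [(115,68),(720,95),(712,293),(102,265)]]
print(np.round(C,4))
d1=C[0]-C[1]; d2=C[3]-C[2]; print(np.linalg.norm(d1),np.linalg.norm(d2),[np.degrees(np.arctan2(d[1],d[0])) for d in (d1,d2)], np.mean(C,0))
print("bush",onz(t,f(291,153),0.080))
for p in [(135,150),(683,185),(683,155)]: print(onz(t,f(*p),0.042))
from rig import sense
s=sense(); print(R.from_quat(s["tool_rot"]).as_matrix().round(4))
E
```

```text
[[ 0.6172  0.1621]
 [ 0.6115 -0.1366]
 [ 0.5133 -0.1349]
 [ 0.5192  0.1636]]
0.29875096083071007 0.2985413613618508 [np.float64(88.90611622124653), np.float64(88.86651935654777)] [0.56534024 0.01357014]
bush [0.565954  0.0638364 0.08     ]
[0.57166612 0.14415482 0.042     ]
[ 0.56159935 -0.11910198  0.042     ]
[ 0.57614064 -0.1187441   0.042     ]
[[-9.099e-01 -4.000e-04  4.149e-01]
 [-4.149e-01  8.000e-04 -9.099e-01]
 [ 1.000e-04 -1.000e+00 -9.000e-04]]
```

Emit:
{"method": "play_rows", "body": {"deltas": "94 -58 0 -31 -0.17; 94 -116 0 -61 -0.34; 94 -174 0 -92 -0.51; 94 -232 0 -123 -0.68; 94 -290 0 -154 -0.85", "newtons": 30}}

```text
t: 0.78
tool_pos: [0.4503, -0.319, 0.2052]
tool_rot: [-0.423, 0.567, -0.566, 0.423]
wrist_force: [1.3, -0.5, 0.6]
gripper_width: 0.094
```

Emit:
{"method": "play_rows", "body": {"deltas": "94 0 0 0 -0.07; 94 0 0 0 -0.14; 94 0 0 0 -0.14"}}

```text
t: 1.15
tool_pos: [0.4502, -0.3189, 0.205]
tool_rot: [-0.462, 0.536, -0.535, 0.462]
wrist_force: [-0.5, -0.2, -0.1]
gripper_width: 0.0942
```

```bash
cat >> h.py <<'E'
def wshot(name):
    from rig import sense,capture
    s=sense(); c=capture("wrist"); pickle.dump((s,c),open(name+".pkl","wb")); cv2.imwrite(f"pics/{name}.png",c["img"][:,:,::-1])
    Rw=R.from_quat(s["tool_rot"]).as_matrix()
    print("t",s["t"],"pos",np.round(s["tool_pos"],4),"xang",np.degrees(np.arctan2(Rw[1,0],Rw[0,0])).round(2),"F",np.round(s["wrist_force"],2),"w",s["gripper_width"],"j",np.round(s["joint_positions"],2))
    return s,c
def plan(target,ang):
    "tool deltas mm to bring TCP to target, tool x to world angle ang deg"
    from rig import sense
    s=sense(); Rw=R.from_quat(s["tool_rot"]).as_matrix()
    a=np.degrees(np.arctan2(Rw[1,0],Rw[0,0])); d=(ang-a+180)%360-180
    print("delta mm",np.round(Rw.T@(np.array(target)-s["tool_pos"])*1000,2),"twist",round(-np.radians(d),4))
E
python3 -c "
from h import *
wshot('w1')"
```

```text
t 1.15 pos [ 0.4502 -0.3189  0.205 ] xang -98.48 F [-0.52 -0.16 -0.09] w 0.09422322158110844 j [ 0.82  0.3  -0.32  1.79  0.11  1.07  0.32]
```

View pics/w1.png

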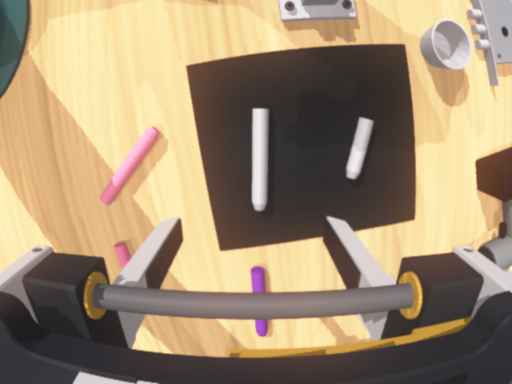

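The wrist view shows the long bolt from (260,108), flat tail, to (260,211), tapered nose. The short bolt is at right (360,148). I'll refine the bolt's pose.

```bash
python3 - <<'E'
from h import *
s,c=pickle.load(open("w1.pkl","rb"))
g=cv2.cvtColor(c["img"],cv2.COLOR_RGB2GRAY)
m=np.zeros_like(g); m[95:225,235:290]=(g[95:225,235:290]>90)*255
n,l,st,ce=cv2.connectedComponentsWithStats(m); i=1+np.argmax(st[1:,4]); print(st[i])
pts=np.argwhere(l==i)[:,::-1].astype(float)
W=np.array([wonz(c,p,s,0.015)[:2] for p in pts])
mu=W.mean(0); V=np.linalg.svd(W-mu,full_matrices=False)[2][0]; V*=np.sign(V[1]); k=(W-mu)@V; q=(W-mu)@[-V[1],V[0]]
print("ang",np.degrees(np.arctan2(V[1],V[0])),"len",k.max()-k.min(),"mid",mu+V*(k.max()+k.min())/2,"wid",np.percentile(q,[2,98]))
print("tail",mu+V*k.max(),"nose",mu+V*k.min())
print("tcp px",wproj(c,s,s["tool_pos"]))
E
```

```text
[ 251  108   18  103 1625]
ang 81.14823066086983 len 0.1320022485605934 mid [ 0.46023249 -0.30641352] wid [-0.0097231   0.00957262]
tail [ 0.47038865 -0.24119848] nose [ 0.45007632 -0.37162855]
tcp px (np.float64(252.77508316962772), np.float64(230.4273320541532))
```

```bash
python3 -c "
from h import *
plan([0.460,-0.307,0.0085],-98.8)"
```

```text
delta mm [-13.19 196.53   8.09] twist 0.0042
```

Emit:
{"method": "play_rows", "body": {"deltas": "94 -6 50 4 0.004; 94 -13 100 8 0.004; 94 -13 150 8 0.004; 94 -13 185 8 0.004; 94 -13 196.5 8 0.004"}}

```text
t: 1.82
tool_pos: [0.4589, -0.3067, 0.0068]
tool_rot: [-0.46, 0.538, -0.536, 0.46]
wrist_force: [1.1, 0.0, 0.9]
gripper_width: 0.094
```

```bash
python3 -c "
from h import *
wshot('w2'); plan([0.460,-0.307,0.0085],-98.8)"
```

```text
t 1.825 pos [ 0.4589 -0.3067  0.0068] xang -98.87 F [1.06 0.02 0.95] w 0.09398747201686047 j [ 0.74  0.58 -0.27  1.92  0.23  0.68  0.19]
delta mm [ 0.07 -1.79  0.96] twist -0.0009
```

View pics/w2.png

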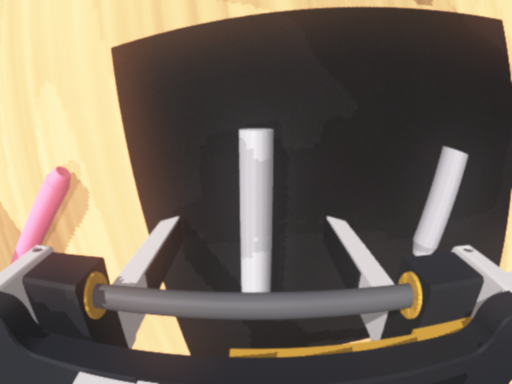

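Emit:
{"method": "play_rows", "body": {"deltas": "60 0 -1.8 1 0; 30 0 -1.8 1 0; 10 0 -1.8 1 0; 10 0 -1.8 1 0; 10 0 -1.8 1 0", "newtons": 40}}

```text
t: 2.5
tool_pos: [0.4601, -0.3069, 0.0087]
tool_rot: [-0.46, 0.538, -0.536, 0.46]
wrist_force: [-1.1, -0.8, -0.3]
gripper_width: 0.0476
```

Emit:
{"method": "play_rows", "body": {"deltas": "10 0 0 0 0; 10 0 0 0 0; 10 0 0 0 0; 10 0 -5 0 0; 10 0 -10 0 0"}}

```text
t: 3.12
tool_pos: [0.46, -0.3069, 0.0189]
tool_rot: [-0.46, 0.538, -0.536, 0.46]
wrist_force: [-0.4, 0.2, -3.8]
gripper_width: 0.0189
```

```bash
python3 -c "
from h import *
wshot('w3')"
```

```text
t 3.125 pos [ 0.46   -0.3069  0.0189] xang -98.86 F [-0.39  0.21 -3.76] w 0.018901117856073853 j [ 0.75  0.56 -0.27  1.91  0.22  0.7   0.19]
```

View pics/w3.png

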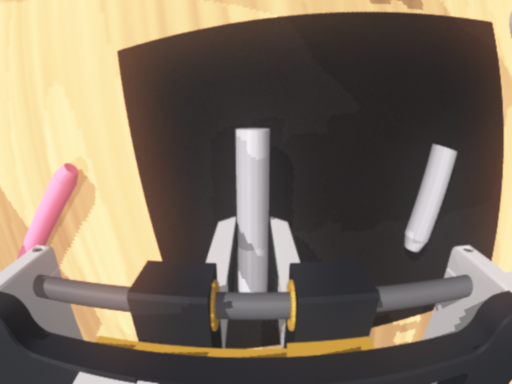

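```bash
python3 -c "
from h import *
plan([0.5643,-0.045,0.13],-91.1)"
```

```text
delta mm [-275.18 -110.18   62.13] twist -0.1354
```

Emit:
{"method": "play_rows", "body": {"deltas": "10 0 -40 0 0; 10 -20 -85 5 0; 10 -65 -110 15 -0.03; 10 -120 -110 27 -0.07; 10 -175 -110 40 -0.1"}}

```text
t: 3.8
tool_pos: [0.5274, -0.1392, 0.1304]
tool_rot: [-0.486, 0.514, -0.513, 0.486]
wrist_force: [1.2, -0.6, -3.4]
gripper_width: 0.0192
```

Emit:
{"method": "play_rows", "body": {"deltas": "10 -45 0 9 -0.02; 10 -80 0 15 -0.03; 10 -95 0 19 -0.03; 10 -95 0 19 -0.03"}}

```text
t: 4.3
tool_pos: [0.5516, -0.0451, 0.1305]
tool_rot: [-0.494, 0.506, -0.505, 0.494]
wrist_force: [-0.1, -0.3, -4.0]
gripper_width: 0.0191
```

```bash
python3 -c "
from h import *
wshot('w4')
from rig import capture
c=capture('top'); pickle.dump(c,open('top4.pkl','wb')); cv2.imwrite('pics/top4.png',cv2.resize(c['img'][120:240,130:290,::-1],(800,600),interpolation=cv2.INTER_CUBIC))
plan([0.5643,-0.045,0.13],-91.1)"
```

```text
t 4.3 pos [ 0.5516 -0.0451  0.1305] xang -91.33 F [-0.13 -0.29 -4.03] w 0.01910525247504563 j [ 0.37  0.41 -0.43  1.85  0.21  0.93 -0.17]
delta mm [-2.15  0.33 12.96] twist -0.0064
```

View pics/w4.png

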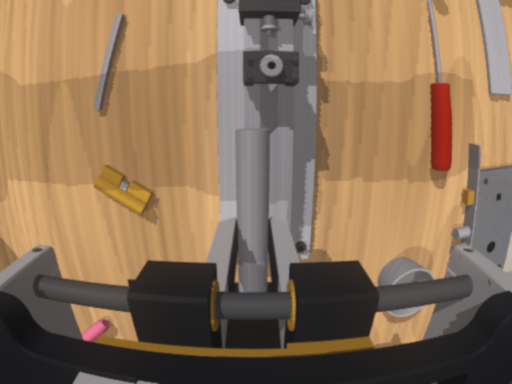

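View pics/top4.png

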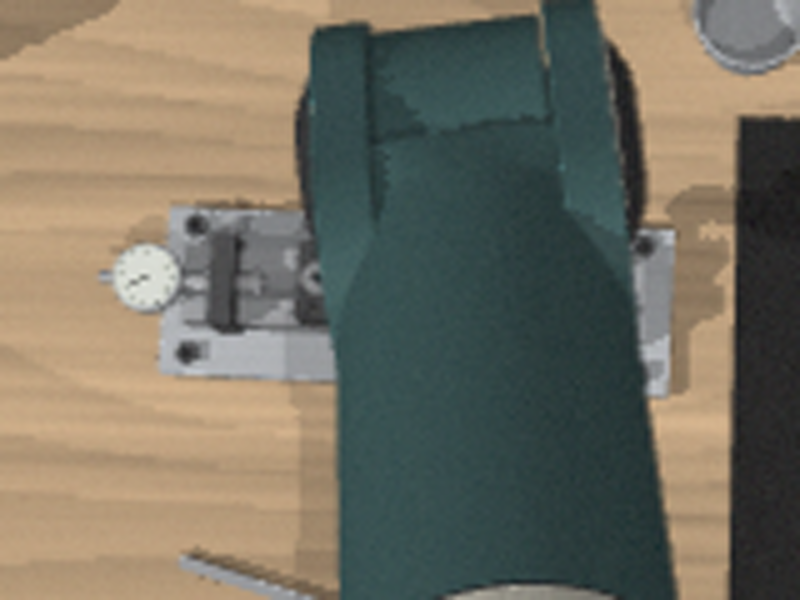

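The wrist view shows the bolt held, tail at (253,128), with the bush at (271,65), the sleeve near (268,22) and the stop at the top edge. I'll measure these.

```bash
python3 - <<'E'
from h import *
s,c=pickle.load(open("w4.pkl","rb"))
cv2.imwrite("pics/w4z.png",cv2.resize(c["img"][0:260,200:340,::-1],None,fx=2.3,fy=2.3,interpolation=cv2.INTER_CUBIC)) if 0 else cv2.imwrite("pics/w4z.png",cv2.resize(c["img"][0:120,195:345,::-1],None,fx=5,fy=5,interpolation=cv2.INTER_CUBIC))
print("bush",wonz(c,(271,65),s,0.08))
# bolt tail: z of axis ~ tcp+4.5mm ; tail top edge
z=s["tool_pos"][2]+0.0045
g=cv2.cvtColor(c["img"],cv2.COLOR_RGB2GRAY).astype(int)
print(g[118:136,253]); print(g[160,225:285]); print(g[200,205:310])
for p in [(253,129),(253,200)]: print("bolt",p,wonz(c,p,s,z+0.01))
t=pickle.load(open("top4.pkl","rb"))
b=(316/5+130,277/5+120); print("bush top",onz(t,b,0.08))
E
```

```text
bush [0.56802521 0.06710485 0.08      ]
[138 137 137 137 137 137 137 137 137 134 130 127 128 132 133 133 133 133]
[157 154 152 154 153 152 153 156 157 156 147 129 123 126 129 131 135 138
 138 138 138 139 141 143 142 140 137 134 132 132 131 130 125 121 118 116
 113 108 103  99  94  89  84  86 104 126 134 133 131 131 130 130 130 131
 134 133 133 136 138 136]
[176 179 181 185 187 188 186 183 181 180 179 180 181 179 171 164 160 161
 163 165 168 166 164 162 164 164 162 163 164 164 159 138 125 125 127 130
 133 137 139 138 138 138 142 143 142 139 136 133 133 132 131 129 125 121
 118 115 111 107 102  98  92  86  83  92 121 131 133 131 131 129 129 130
 135 139 140 140 142 143 143 142 140 140 137 132 130 127 117 104 102 103
 102 101 102 102 101 101 101 100 106 123 138 143 144 147 147]
bolt (253, 129) [0.55331146 0.0215022  0.14497041]
bolt (253, 200) [ 0.5524136  -0.01958893  0.14497041]
bush top [0.56621426 0.06468504 0.08      ]
```

View pics/w4z.png

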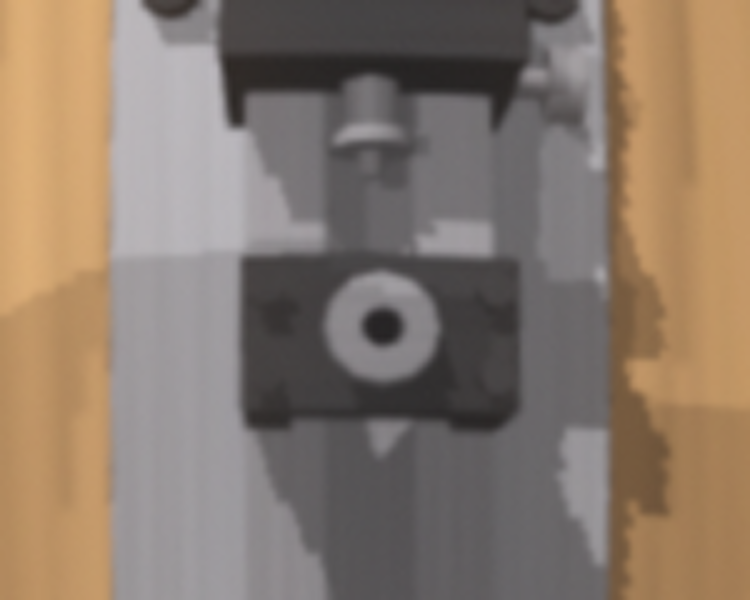

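```bash
python3 -c "
from h import *
s,c=pickle.load(open('w4.pkl','rb'))
for n,p,z in [('padtop',(371,130),.056),('padctr',(371,148),.048),('pin',(371,172),.048),('stopfront top',(371,60),.064),('baseL',None,0)]:
    if p: print(n,wonz(c,(p[0]/5+195,p[1]/5),s,z))
for p in [(110,100),(110,580),(608,150),(608,580)]: print(p,wonz(c,(p[0]/5+195,p[1]/5),s,.012))
plan([0.5655,-0.035,0.075],-91.1)"
```

```text
padtop [0.56889259 0.10587149 0.056     ]
padctr [0.56927918 0.10475526 0.048     ]
pin [0.56915723 0.10020635 0.048     ]
stopfront top [0.56877437 0.11633439 0.064     ]
(110, 100) [0.5195518  0.12706521 0.012     ]
(110, 580) [0.51741937 0.02729947 0.012     ]
(608, 150) [0.61946031 0.11560203 0.012     ]
(608, 580) [0.61753968 0.02588026 0.012     ]
delta mm [-12.15  55.34  14.  ] twist -0.0064
```

Emit:
{"method": "play_rows", "body": {"deltas": "10 -6 15 7 -0.005; 10 -12 35 14.5 -0.005; 10 -12 55 14.5 -0.005; 10 -12 55 14.5 -0.005"}}

```text
t: 4.9
tool_pos: [0.565, -0.0356, 0.0733]
tool_rot: [-0.496, 0.507, -0.504, 0.494]
wrist_force: [0.1, 1.5, -2.9]
gripper_width: 0.0192
```

```bash
python3 -c "
from h import *
wshot('w5')
from rig import capture
c=capture('side'); pickle.dump(c,open('side5.pkl','wb')); cv2.imwrite('pics/side5.png',cv2.resize(c['img'][150:270,160:320,::-1],(800,600),interpolation=cv2.INTER_CUBIC))
plan([0.566,-0.035,0.0445],-91.2)"
```

```text
t 4.9 pos [ 0.565  -0.0356  0.0733] xang -91.21 F [ 0.07  1.45 -2.93] w 0.01917372593812902 j [ 0.33  0.51 -0.4   1.85  0.26  0.83 -0.23]
delta mm [-0.48 30.8  -0.07] twist -0.0002
```

View pics/w5.png

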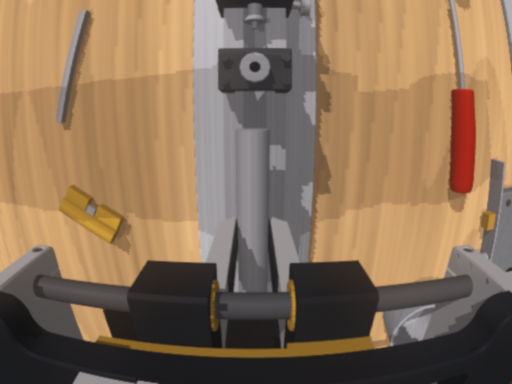

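View pics/side5.png

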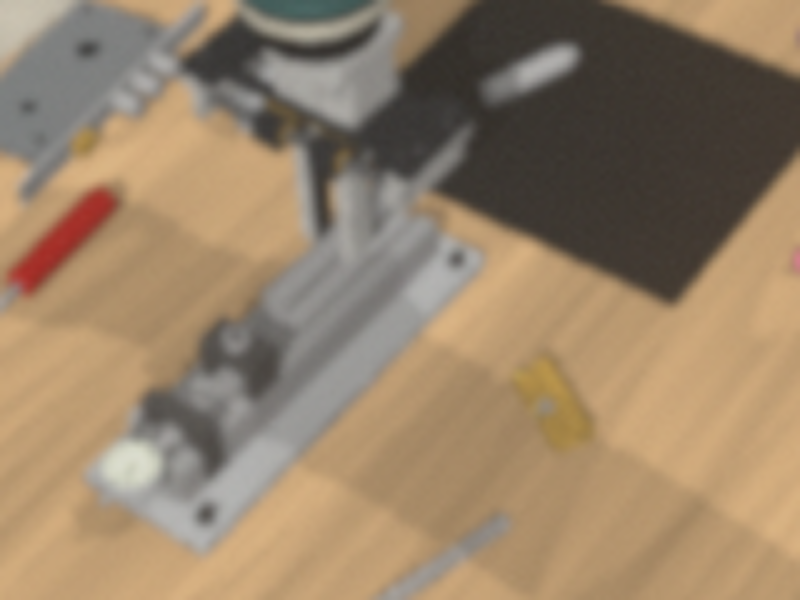

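The bolt is nearly aligned: tail at (253,129), bush at (255,67), sleeve at (255,15).

```bash
python3 -c "
from h import *
s,c=pickle.load(open('w5.pkl','rb'))
cv2.imwrite('pics/w5z.png',cv2.resize(c['img'][0:140,185:325,::-1],(700,700),interpolation=cv2.INTER_CUBIC))
print(wonz(c,(254.7,67),s,.08), wonz(c,(253,130),s,.088),wonz(c,(253,200),s,.088))
"
```

```text
[0.56821151 0.06685401 0.08      ] [0.56654247 0.03049068 0.088     ] [ 0.56574221 -0.00999535  0.088     ]
```

View pics/w5z.png

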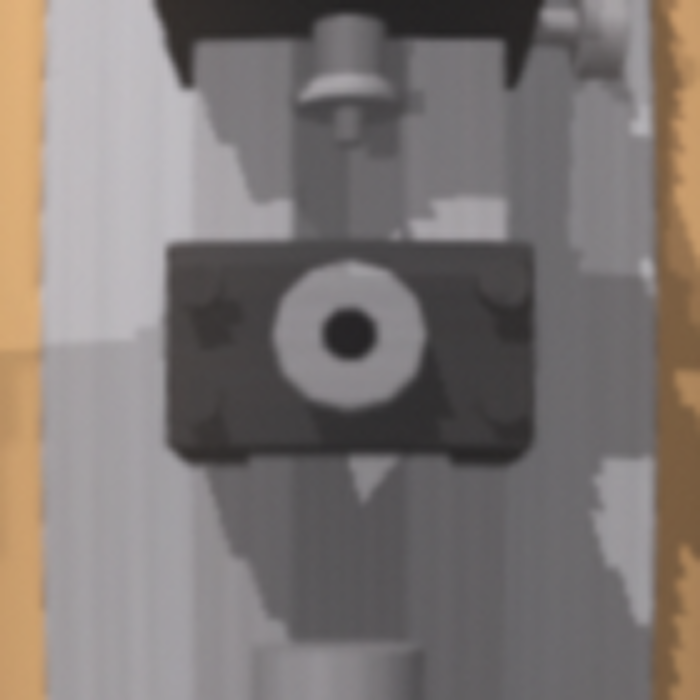

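```bash
python3 -c "
from h import *
from rig import sense
s=sense(); print(s['t'],s['tool_pos'],s['joint_vel'].round(3)); print(R.from_quat(s['tool_rot']).as_matrix().round(4))
plan([0.5661,-0.035,0.0455],-91.2)"
```

```text
5.0 [ 0.56611778 -0.03549736  0.07529959] [ 0.002 -0.015 -0.006 -0.008 -0.001  0.001  0.001]
[[-2.120e-02 -1.900e-03  9.998e-01]
 [-9.998e-01  6.000e-04 -2.120e-02]
 [-6.000e-04 -1.000e+00 -1.900e-03]]
delta mm [-0.48 29.8   0.03] twist -0.0002
```

Emit:
{"method": "play_rows", "body": {"deltas": "10 0 10 0 0; 10 0 20 0 0; 10 0 27 0 0; 10 0 27 0 0; 10 0 27 0 0"}}

```text
t: 5.62
tool_pos: [0.5662, -0.0354, 0.0485]
tool_rot: [-0.495, 0.506, -0.505, 0.494]
wrist_force: [-1.3, -0.3, -3.6]
gripper_width: 0.0189
```

```bash
python3 -c "
from h import *
wshot('w6')
from rig import sense
plan([0.5661,-0.035,0.0445],-91.2)"
```

```text
t 5.625 pos [ 0.5662 -0.0354  0.0485] xang -91.21 F [-1.28 -0.35 -3.57] w 0.018857326454678986 j [ 0.31  0.55 -0.39  1.87  0.28  0.79 -0.25]
delta mm [-0.39  4.06 -0.17] twist -0.0001
```

View pics/w6.png

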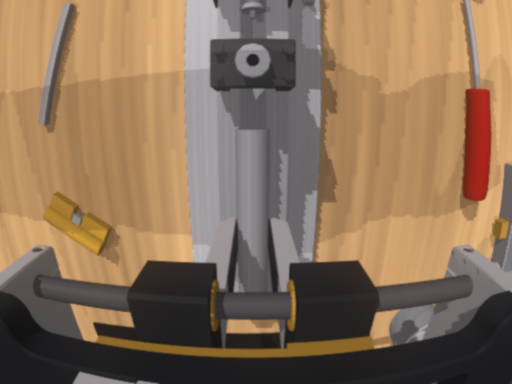

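Aligned: bolt centre at column 253, bush at 253. I'll lower in small steps and feel for contact.

Emit:
{"method": "play_rows", "body": {"deltas": "10 0 1 0 0; 10 0 2 0 0; 10 0 3 0 0; 10 0 3 0 0; 10 0 3 0 0"}}

```text
t: 6.3
tool_pos: [0.5663, -0.0354, 0.0456]
tool_rot: [-0.495, 0.506, -0.505, 0.494]
wrist_force: [0.3, 0.1, -3.8]
gripper_width: 0.019
```

Emit:
{"method": "play_rows", "body": {"deltas": "10 0 0.7 0 0; 10 0 0.7 0 0"}}

```text
t: 6.55
tool_pos: [0.5662, -0.0354, 0.0448]
tool_rot: [-0.495, 0.506, -0.505, 0.494]
wrist_force: [0.4, 0.2, -3.7]
gripper_width: 0.0192
```

Emit:
{"method": "play_rows", "body": {"deltas": "10 0 0.4 0 0; 10 0 0.8 0 0; 10 0 0.8 0 0"}}

```text
t: 6.92
tool_pos: [0.5662, -0.0354, 0.044]
tool_rot: [-0.495, 0.506, -0.505, 0.494]
wrist_force: [1.2, 0.3, -3.1]
gripper_width: 0.0192
```

Emit:
{"method": "play_rows", "body": {"deltas": "10 0 0.3 0.2 0; 10 0 0.5 0.3 0; 10 0 0.5 0.3 0"}}

```text
t: 7.3
tool_pos: [0.5664, -0.0354, 0.0438]
tool_rot: [-0.495, 0.506, -0.505, 0.494]
wrist_force: [-4.9, -0.9, 6.7]
gripper_width: 0.0193
```

Emit:
{"method": "play_rows", "body": {"deltas": "10 0 -0.3 -0.2 0; 24 0 -0.3 -0.2 0; 40 0 -0.3 -0.2 0; 40 0 -0.3 -0.2 0"}}

```text
t: 7.8
tool_pos: [0.5663, -0.0354, 0.0442]
tool_rot: [-0.495, 0.506, -0.505, 0.494]
wrist_force: [-0.3, 0.8, -0.1]
gripper_width: 0.0386
```

```bash
python3 -c "
from h import *
wshot('w7')
plan([0.565,-0.13,0.0445],-91.2)"
```

```text
t 7.8 pos [ 0.5663 -0.0354  0.0442] xang -91.21 F [-0.34  0.79 -0.07] w 0.03863849527504692 j [ 0.31  0.55 -0.39  1.87  0.29  0.78 -0.25]
delta mm [94.59 -0.39  0.76] twist -0.0002
```

View pics/w7.png

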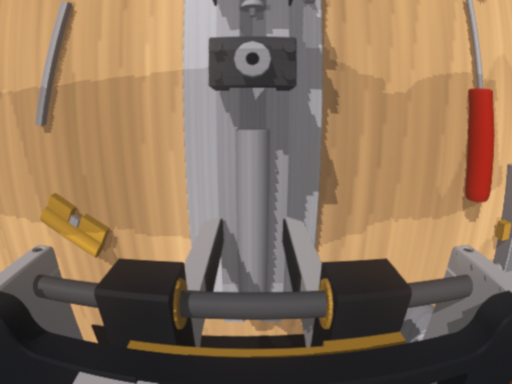

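Laid in the groove and released. I'll back the open fingers straight past the nose, close them, then push on the nose.

Emit:
{"method": "play_rows", "body": {"deltas": "50 20 -1 0 0; 50 55 -1 0 0; 50 92 -1 0 0; 0 92 -1 0 0; 0 92 -1 0 0", "newtons": 30}}

```text
t: 8.48
tool_pos: [0.5642, -0.1277, 0.0451]
tool_rot: [-0.495, 0.506, -0.505, 0.494]
wrist_force: [0.4, 0.8, -0.1]
gripper_width: 0.0337
```

Emit:
{"method": "play_rows", "body": {"deltas": "0 0 0 0 0; 0 0 0 0 0; 0 0 0 0 0"}}

```text
t: 8.85
tool_pos: [0.5642, -0.1273, 0.0451]
tool_rot: [-0.495, 0.506, -0.505, 0.494]
wrist_force: [-0.0, -0.3, -0.4]
gripper_width: 0.0034
```

```bash
python3 -c "
from h import *
s,c=wshot('w8')
print(R.from_quat(s['tool_rot']).as_matrix().round(4)); print(wproj(c,s,s['tool_pos']))
plan([0.5645,-0.115,0.0455],-91.2)"
```

```text
t 8.85 pos [ 0.5642 -0.1273  0.0451] xang -91.2 F [-0.   -0.3  -0.37] w 0.0034272790659796515 j [ 0.46  0.56 -0.38  1.84  0.28  0.79 -0.08]
[[-2.090e-02 -1.700e-03  9.998e-01]
 [-9.998e-01  6.000e-04 -2.090e-02]
 [-6.000e-04 -1.000e+00 -1.800e-03]]
(np.float64(252.68035646732497), np.float64(230.4675144022607))
delta mm [-12.38  -0.33  -0.  ] twist -0.0001
```

View pics/w8.png

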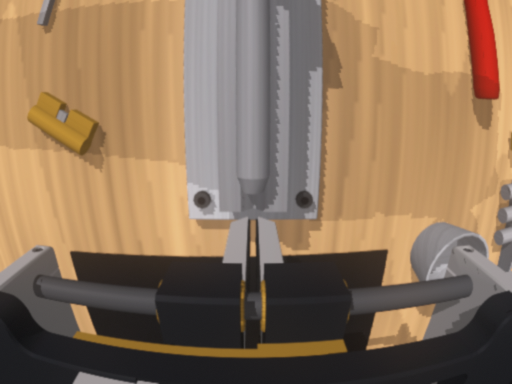

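Emit:
{"method": "play_rows", "body": {"deltas": "0 -10 0.3 0 0; 0 -16 0.3 0 0; 0 -20 0.3 0 0; 0 -25 0.3 0 0; 0 -30 0.3 0 0"}}

```text
t: 9.52
tool_pos: [0.5649, -0.0974, 0.0449]
tool_rot: [-0.495, 0.506, -0.505, 0.494]
wrist_force: [-0.4, -3.5, 0.4]
gripper_width: 0.0006
```

Emit:
{"method": "play_rows", "body": {"deltas": "0 -8 0 0 0; 0 -16 0 0 0; 0 -24 0 0 0; 0 -30 0 0 0; 0 -34 0 0 0"}}

```text
t: 10.15
tool_pos: [0.5656, -0.0629, 0.0449]
tool_rot: [-0.495, 0.506, -0.505, 0.494]
wrist_force: [-0.4, -3.8, 0.3]
gripper_width: 0.0004
```

```bash
python3 -c "
from h import *
s,c=wshot('w9')
print(R.from_quat(s['tool_rot']).as_matrix().round(4))"
```

```text
t 10.15 pos [ 0.5656 -0.0629  0.0449] xang -91.21 F [-0.41 -3.76  0.34] w 0.0003586491622976299 j [ 0.36  0.55 -0.38  1.86  0.28  0.78 -0.2 ]
[[-2.120e-02 -1.700e-03  9.998e-01]
 [-9.998e-01  3.000e-04 -2.120e-02]
 [-3.000e-04 -1.000e+00 -1.700e-03]]
```

View pics/w9.png

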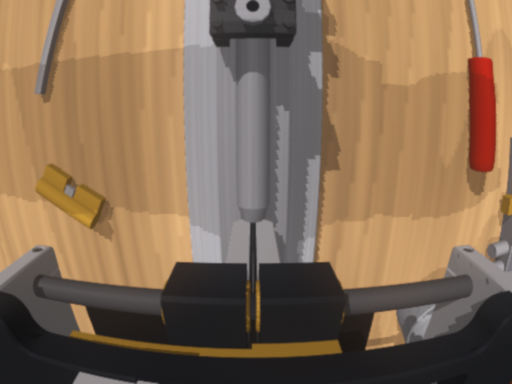

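The bolt's tail is under the bridge, dragging at about 3.6 N. About 29 mm remain to the pad.

Emit:
{"method": "play_rows", "body": {"deltas": "0 -4 0 0 0; 0 -8 0 0 0; 0 -12 0 0 0; 0 -15 0 0 0; 0 -17 0 0 0"}}

```text
t: 10.82
tool_pos: [0.5659, -0.0453, 0.0449]
tool_rot: [-0.495, 0.506, -0.505, 0.495]
wrist_force: [-0.6, -3.3, -0.6]
gripper_width: 0.0005
```

Emit:
{"method": "play_rows", "body": {"deltas": "0 -1 0 0 0; 0 -2 0 0 0; 0 -3 0 0 0; 0 -4 0 0 0; 0 -4 0 0 0"}}

```text
t: 11.45
tool_pos: [0.566, -0.0411, 0.0449]
tool_rot: [-0.495, 0.506, -0.504, 0.495]
wrist_force: [-0.9, -0.7, 0.1]
gripper_width: 0.0006
```

```bash
python3 -c "
from h import *
from rig import capture
s,c=wshot('w10')
for n,(a,b,x,y) in (('top',(150,210,145,225)),('side',(170,260,160,280))):
    c=capture(n); pickle.dump(c,open(n+'10.pkl','wb')); cv2.imwrite('pics/'+n+'10.png',cv2.resize(c['img'][a:b,x:y,::-1],(800,600),interpolation=cv2.INTER_CUBIC))"
```

```text
t 11.45 pos [ 0.566  -0.0411  0.0449] xang -91.18 F [-0.86 -0.72  0.08] w 0.0006007384932823367 j [ 0.32  0.55 -0.39  1.87  0.28  0.78 -0.24]
```

View pics/top10.png

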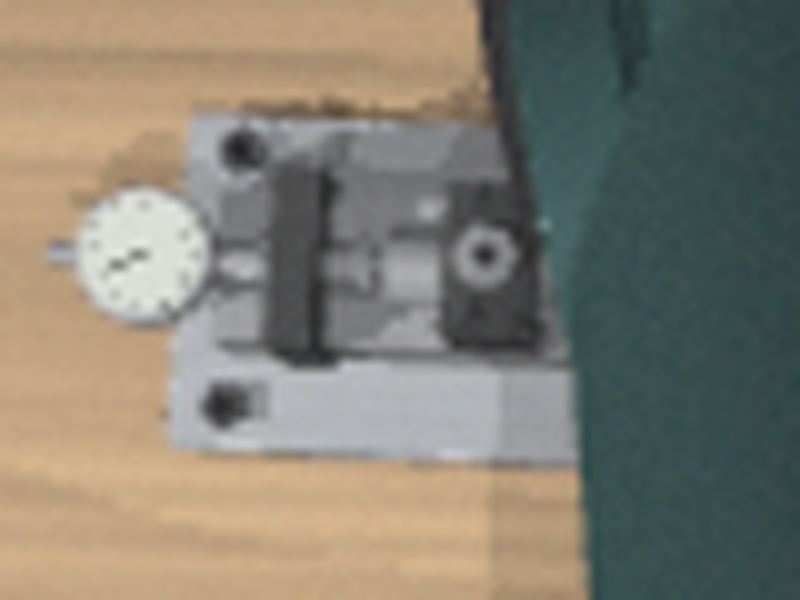

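View pics/side10.png

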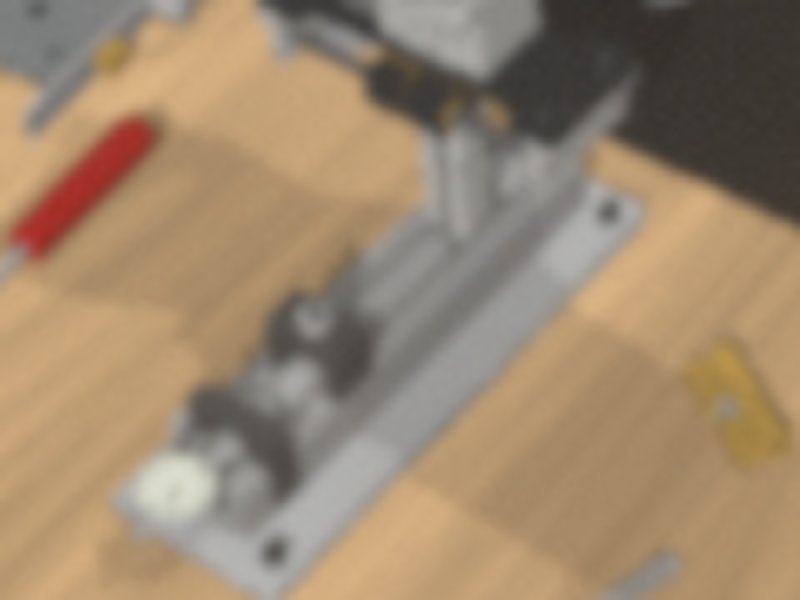

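The top view shows the tail just short of the pad (tail about x=385, pad about x=375 in the crop), with the dial needle unchanged. I'll creep from here in short calls, reading the force each time.

Emit:
{"method": "play_rows", "body": {"deltas": "0 -0.6 0 0 0; 0 -1.2 0 0 0; 0 -1.8 0 0 0; 0 -2.4 0 0 0; 0 -2.8 0 0 0"}}

```text
t: 12.22
tool_pos: [0.5661, -0.0383, 0.0449]
tool_rot: [-0.495, 0.506, -0.505, 0.495]
wrist_force: [0.5, -4.1, 0.1]
gripper_width: 0.0006
```

Emit:
{"method": "play_rows", "body": {"deltas": "0 -0.3 0 0 0; 0 -0.6 0 0 0; 0 -0.9 0 0 0"}}

```text
t: 12.6
tool_pos: [0.5661, -0.0375, 0.0449]
tool_rot: [-0.495, 0.506, -0.505, 0.495]
wrist_force: [-0.2, -3.5, -0.7]
gripper_width: 0.0005
```

```bash
python3 -c "
from h import *
from rig import capture
a=pickle.load(open('top0.pkl','rb'))['img'][165:195,145:190,::-1]
c=capture('top')['img'][165:195,145:190,::-1]
cv2.imwrite('pics/dial.png',np.hstack([cv2.resize(i,(390,260),interpolation=cv2.INTER_CUBIC) for i in (a,c)]))"
```

```text
(no output)
```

View pics/dial.png

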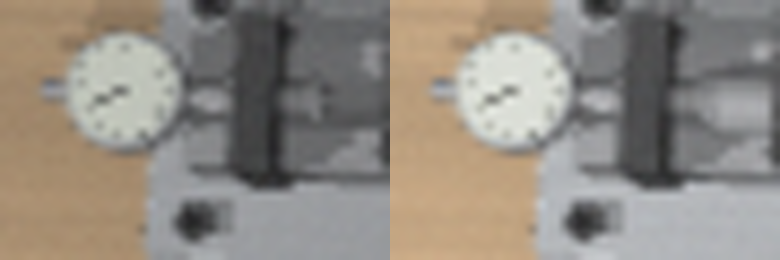

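The dial needle does not move in the picture and the bolt end nearly covers the pad. I'll continue by feel.

Emit:
{"method": "play_rows", "body": {"deltas": "0 -0.2 0 0 0; 0 -0.4 0 0 0; 0 -0.6 0 0 0; 0 -0.8 0 0 0"}}

```text
t: 13.15
tool_pos: [0.5661, -0.0366, 0.0449]
tool_rot: [-0.495, 0.506, -0.504, 0.495]
wrist_force: [-1.2, -3.3, -0.0]
gripper_width: 0.0004
```

Emit:
{"method": "play_rows", "body": {"deltas": "0 -0.2 0 0 0; 0 -0.4 0 0 0; 0 -0.6 0 0 0"}}

```text
t: 13.52
tool_pos: [0.5661, -0.0359, 0.0449]
tool_rot: [-0.495, 0.506, -0.504, 0.495]
wrist_force: [0.8, -3.2, -0.5]
gripper_width: 0.0007
```

Emit:
{"method": "play_rows", "body": {"deltas": "0 -0.2 0 0 0; 0 -0.4 0 0 0; 0 -0.6 0 0 0; 0 -0.7 0 0 0"}}

```text
t: 14.02
tool_pos: [0.5661, -0.0357, 0.0449]
tool_rot: [-0.495, 0.506, -0.505, 0.494]
wrist_force: [-0.0, -7.6, 0.2]
gripper_width: 0.0007
```

Emit:
{"method": "play_rows", "body": {"deltas": "0 -0.4 0 0 0; 0 -0.6 0 0 0; 0 -0.8 0 0 0"}}

```text
t: 14.4
tool_pos: [0.5661, -0.0357, 0.0449]
tool_rot: [-0.495, 0.506, -0.505, 0.494]
wrist_force: [-0.4, -9.1, 0.0]
gripper_width: 0.0003
```

Emit:
{"method": "play_rows", "body": {"deltas": "0 -0.6 0 0 0; 0 -1 0 0 0; 0 -1.3 0 0 0; 0 -1.3 0 0 0"}}

```text
t: 14.9
tool_pos: [0.5661, -0.0356, 0.0449]
tool_rot: [-0.495, 0.506, -0.506, 0.493]
wrist_force: [-0.5, -10.5, 1.1]
gripper_width: 0.0008
```

```bash
python3 -c "
from h import *
from rig import capture
s,c=wshot('w11')
cv2.imwrite('pics/w11z.png',cv2.resize(c['img'][0:220,180:330,::-1],(545,600*4//3*0+600),interpolation=cv2.INTER_CUBIC))
for n,(a,b,x,y) in (('top',(150,210,145,225)),('side',(200,260,170,250))):
    c=capture(n); pickle.dump(c,open(n+'11.pkl','wb')); cv2.imwrite('pics/'+n+'11.png',cv2.resize(c['img'][a:b,x:y,::-1],(800,600),interpolation=cv2.INTER_CUBIC))"
```

```text
t 14.9 pos [ 0.5661 -0.0356  0.0449] xang -91.28 F [ -0.47 -10.46   1.05] w 0.0007585535741069537 j [ 0.31  0.55 -0.39  1.87  0.29  0.78 -0.25]
```

View pics/top11.png

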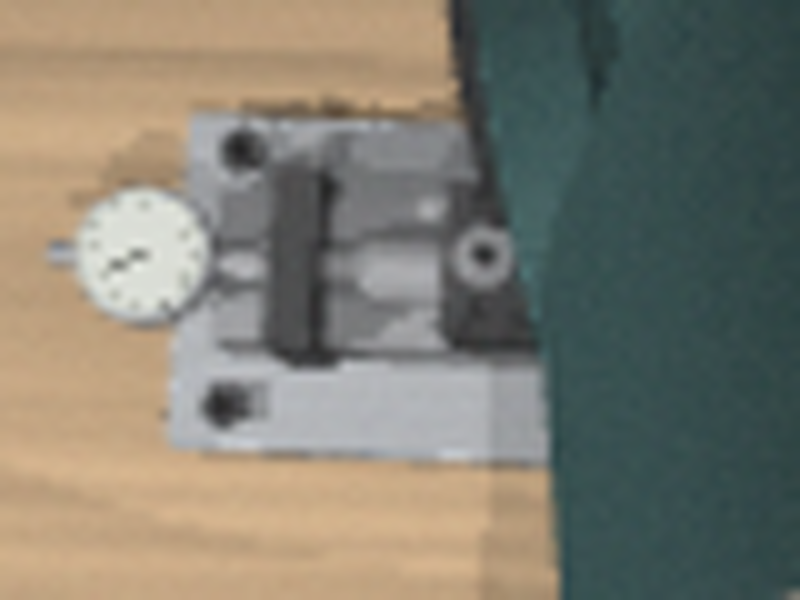

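View pics/w11z.png

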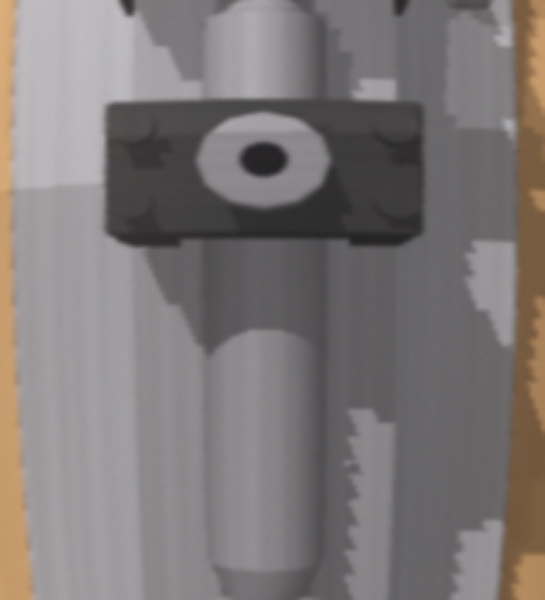

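View pics/side11.png

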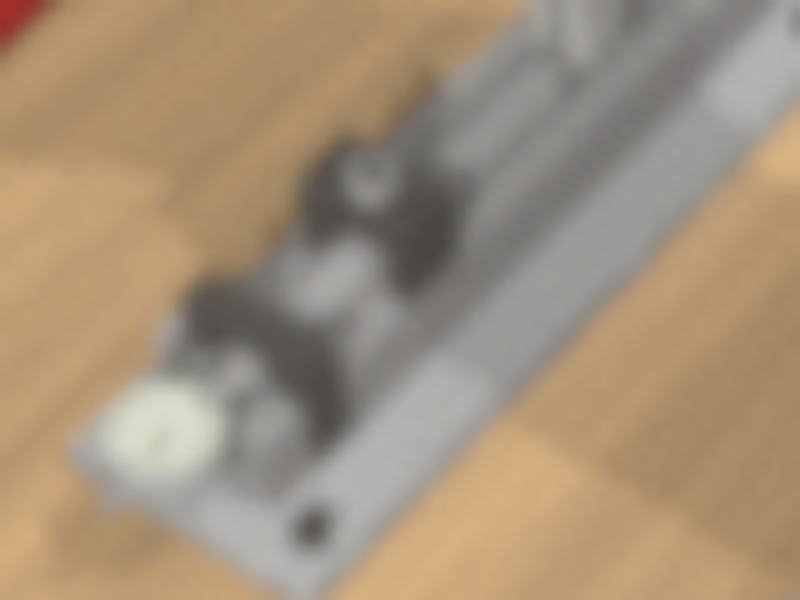

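Emit:
{"method": "play_rows", "body": {"deltas": "0 -1 0 0 0; 0 -1.5 0 0 0; 0 -1.9 0 0 0; 0 -1.9 0 0 0"}}

```text
t: 15.55
tool_pos: [0.5661, -0.0356, 0.0449]
tool_rot: [0.496, -0.505, 0.506, -0.493]
wrist_force: [-0.7, -12.8, 0.7]
gripper_width: 0.0003
```

Hard contact: the position does not move from 9 to 12.8 N, of which about 9 N net is on the pad. Now I back off along the groove and rise.

Emit:
{"method": "play_rows", "body": {"deltas": "0 1 0 0 0; 0 4 0 0 0; 0 15 -2 0 0; 0 40 -20 0 0; 0 70 -60 0 0"}}

```text
t: 16.18
tool_pos: [0.5636, -0.106, 0.1048]
tool_rot: [-0.496, 0.506, -0.505, 0.492]
wrist_force: [-0.4, -0.7, 1.0]
gripper_width: 0.0005
```

Emit:
{"method": "play_rows", "body": {"deltas": "0 40 -40 0 0; 0 90 -80 0 0; 0 140 -100 0 0; 0 170 -100 0 0; 0 170 -100 0 0"}}

```text
t: 16.8
tool_pos: [0.5592, -0.2787, 0.2052]
tool_rot: [-0.495, 0.507, -0.506, 0.491]
wrist_force: [0.3, 0.7, 0.0]
gripper_width: 0.0005
```

```bash
python3 -c "
from h import *
from rig import capture
s,c=wshot('w12')
for n,(a,b,x,y) in (('top',(150,210,145,225)),('side',(200,260,170,250))):
    c=capture(n); pickle.dump(c,open(n+'12.pkl','wb')); cv2.imwrite('pics/'+n+'12.png',cv2.resize(c['img'][a:b,x:y,::-1],(800,600),interpolation=cv2.INTER_CUBIC)); cv2.imwrite('pics/'+n+'12f.png',c['img'][:,:,::-1])"
```

```text
t 16.8 pos [ 0.5592 -0.2787  0.2052] xang -91.54 F [0.25 0.73 0.  ] w 0.0004920986600995668 j [ 0.69  0.44 -0.37  1.6   0.18  1.13  0.24]
```

View pics/top12.png

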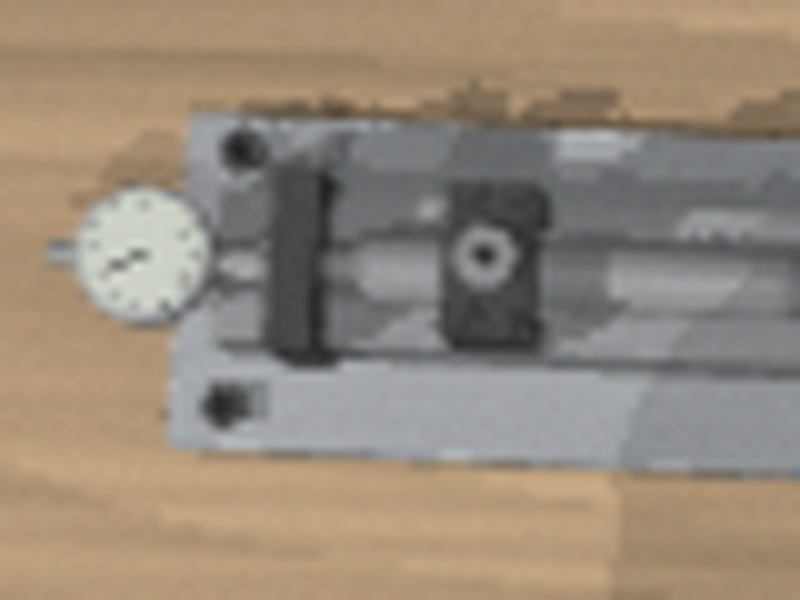

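View pics/w12.png

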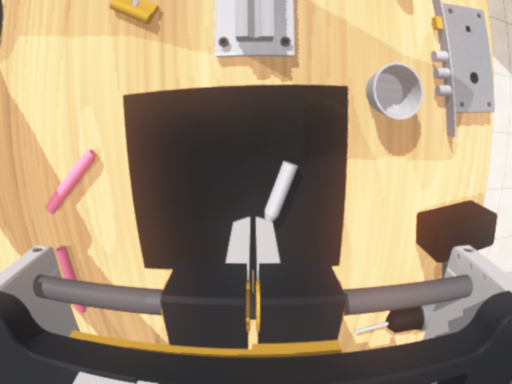

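View pics/top12f.png

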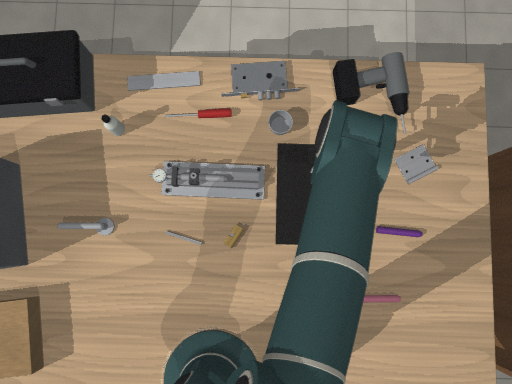

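The bolt stayed put (tail at crop x≈361, same as under load). I'll take one closer look from right above the contact, staying high.

Emit:
{"method": "play_rows", "body": {"deltas": "0 -60 0 0 0; 0 -120 0 0 0; 0 -180 0 0 0; 0 -240 0 0 0; 0 -290 0 0 0"}}

```text
t: 17.58
tool_pos: [0.5659, 0.0188, 0.2048]
tool_rot: [-0.497, 0.505, -0.504, 0.494]
wrist_force: [-0.4, -1.4, 0.1]
gripper_width: 0.0005
```

Emit:
{"method": "play_rows", "body": {"deltas": "0 0 10 0 0; 0 0 20 0 0; 0 0 20 0 0"}}

```text
t: 17.95
tool_pos: [0.5653, 0.0175, 0.1838]
tool_rot: [-0.497, 0.506, -0.504, 0.493]
wrist_force: [-0.0, 0.8, 0.0]
gripper_width: 0.0004
```

```bash
python3 -c "
from h import *
s,c=wshot('w13')
p=np.array(wproj(c,s,[0.569,0.103,0.055])).round().astype(int); print(p)
x,y=p; y=max(y,45); print(x-60,y-45)
cv2.imwrite('pics/w13z.png',cv2.resize(c['img'][y-45:y+45,x-60:x+60,::-1],(800,600),interpolation=cv2.INTER_CUBIC))
"
```

```text
t 17.95 pos [0.5653 0.0175 0.1838] xang -91.17 F [-0.01  0.77  0.04] w 0.0003567971999534731 j [ 0.31  0.38 -0.49  1.77  0.2   1.05 -0.28]
[256 102]
196 57
```

View pics/w13z.png

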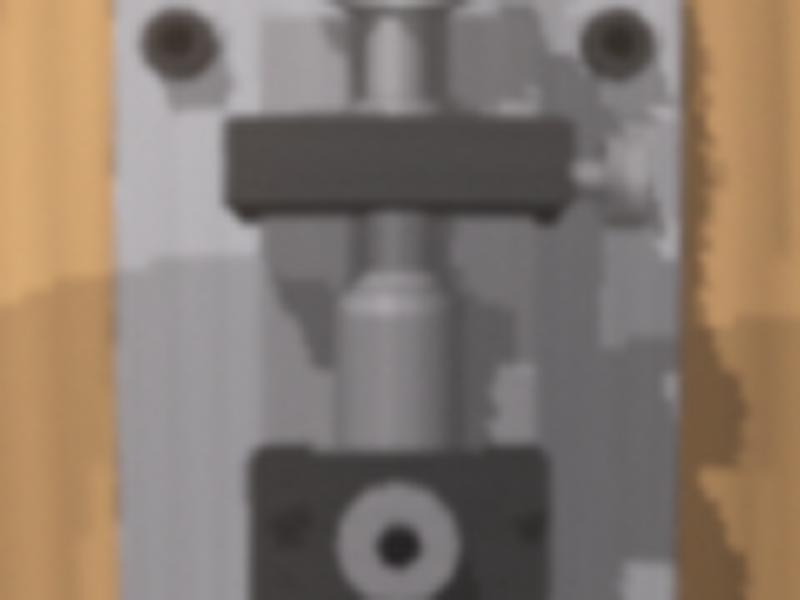

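In the close view the pad disc (crop y≈270–300) lies directly against the bolt tail (y≈300), with no pin showing. The stop sits square. The arm is clear, so I'm handing in.

```bash
python3 -c "
from rig import finish_job
print(finish_job())"
```

```text
the job is handed in; nothing more can be done
None
```

The long bolt is lying home in the jig's groove, tail against the stop's pad. I handed the job in at about 18 s of the 64 s allowed.

**What I did:** I laid the bolt in the open groove with its tail toward the stop and let go. I then pushed on its nose with closed fingers, under the bridge, until it met a hard stop.

**Force on the stop:** The bolt dragged at about 3.5 N. At contact it did not move further while the wrist force rose from 9 to 12.8 N, which puts about 9 N on the pad, under the 20 N limit. That is from end-of-move readings; peaks in between were not recorded.

**Last checks:**
- After I backed off, the bolt's tail had not visibly moved in the top view.
- A close view from above showed the tail directly against the pad, with no gap and no gauge pin showing. The stop sat square.
- The short bolt and the other parts showed no sign of having been disturbed, and the gripper was clear of everything.

**What disagreed or could not be checked:**
- I could not read the gauge pin itself. The dial needle looked the same in every picture, so flush is judged from the hard contact and the close view.
- Contact came about 2 mm before the camera estimate of the pad's position, which is within the calibration error.

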